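# Fetch the sauce crock from behind the bottles

### The job

A customer wants the chilli sauce: the small white crock at the back of the condiment caddy, hemmed in by the round bottle, the square bottle and the oil can. Stand those three aside on the steel tray, set the crock in the middle of the steel saucer, then put each of the three back upright on the very caddy pad it came from. Set everything down gently, tip nothing over, and leave the pepper shaker and the toothpick holder where they are.

Things in the scene. Friction and masses are not known exactly. Their poses are not given: they have to be found in the camera images.
- caddy: Fixed low green tray, 184 (x) by 264 (y) mm, rim 28 mm high. Origin: centre of underside; x towards its back row, y along its length; floor 5 mm up. Six round black pads, flush, at x = -40 (front) and +40 (back), y = -80, 0, 80 mm. Each thing is centred on a pad: crock back middle; round bottle, square bottle, oil can on back left, back right, front middle in any order; bystanders front corners.
- tray: Side tray, fixed: square low steel tray, 220 by 220 mm, rim 18 mm high and 3 mm thick, left or right of the caddy, empty at the start. Origin: centre of its underside; x and y along its sides; floor 4 mm up. The three tall things fit on it together, standing wholly inside the rim.
- saucer: Saucer, fixed: round steel dish 140 mm across its 11 mm high rim, flat floor about 100 mm across and 4 mm up; on the other side of the caddy from the tray, empty. Origin: centre of its underside.
- round_bottle_mid (a point): Round amber glass bottle, 66 mm across, 192 mm tall, long sloping shoulder from 108 mm to 150 mm up; about 0.5 kg. Point: on its axis half-way up, 96 mm above its foot; z up along the axis. Black round cap 30 mm across from 156 to 192 mm above the foot. Grip it from above by this cap.
- square_bottle_mid (a point): Square amber glass bottle, 60 by 60 mm, 176 mm tall, flat-shouldered at 108 to 130 mm up; about 0.45 kg. Point: on its axis half-way up, 88 mm above its foot; z up. Black round cap 30 mm across from 140 to 176 mm above the foot. Grip it from above by this cap.
- oil_can_mid (a point): Oil can: plain pale-metal cylinder, 68 mm across (lid 70 mm), domed lid up to 131 mm, 170 mm tall in all; about 0.45 kg. Point: on its axis half-way up, 85 mm above its foot; z up. Black round knob 30 mm across from 138 to 170 mm above the foot. Grip it from above by this knob.
- crock_mid (a point): The wanted crock: squat white ceramic pot, 62 mm across, 68 mm tall, thin blue band, flat wooden lid 61 mm across fixed on its top 16 mm; about 0.35 kg. Point: on its axis half-way up, 34 mm above its foot; z up. At the start only 13 to 17 mm are free between it and each tall thing, too little for a finger; grip it round the body once they are gone.
- shaker: Bystander: small clear pepper shaker with steel top, 46 mm across, 58 mm tall, on a front corner pad of the caddy. Origin: centre of its underside. Leave alone.
- pick_holder: Bystander: small square wooden box of toothpicks, 46 by 46 mm, 45 mm tall, picks up to 62 mm, on the other front corner pad. Origin: centre of its underside. Leave alone.
Not all that is in view belongs to the job. Leave any blue or purple look-alike of the saucer alone.

How it is judged:
By the outcome, as a careful person would: the job done as asked, in the order asked, and still so for the second after the job is handed in, with the robot touching nothing.
It also fails if it takes over 141 s, if anything falls off the work surface, if the arm or the gripper's body presses on something with over 40 N, if the wrist force passes 120 N, or if a joint passes its speed limit or range.

### The arm

A 6-joint arm with a two-finger parallel gripper is mounted at the origin on the work surface. World frame = base frame: x ahead of the robot, y to its left, z up, the work surface at z = 0. Lengths are in mm, angles in degrees, forces in N, time in s.
With the tool pointing down it reaches from about 375 to 825 mm from the base axis. Payload 5.5 kg.
Tool frame: the origin (TCP) lies between the finger pads; the fingertips stand 14 mm ahead of it and the grasp point (between the pads) lies 5 mm behind it; z points along the fingers, y is the direction in which the jaws open and shut (so a half turn about z gives the same grasp; the last joint's range is limited). The gripper opens to 85 mm and grips with 20 to 120 N. Pads are 22 mm wide; open, the fingers measure 114 mm over their backs; the gripper's body (76 mm by 85 mm) begins 54 mm behind the grasp point. The pads swing forward as they close: fully open they stand 13 mm farther back than shut.
Start: joints at [-74.886, 17.962, -2.699, 69.339, 0, 90], TCP at [156.447, -579.24, 245.299] pointing down, gripper open.
Joint ranges: [-152.73, 152.73], [-39.44, 99.34], [-58.76, 71.6], [-118.89, 123.64], [-81.53, 83.1], [-180, 180]. Speed limits (degrees/s): [136.94, 136.94, 172.46, 180, 180, 180].

### API

Orientations are given as [roll, pitch, yaw] about the fixed x, y, z axes, in that order (R = Rz(yaw) Ry(pitch) Rx(roll)).
In Python, from station import env gives the robot as it stands. Calls block until the motion is done:
- env.goto(position, orientation): joint-space move of the TCP to a pose.
- env.move_l(position, frame=None, v=150): straight line of the TCP; frame=None keeps the orientation; v is the mean speed in mm/s.
- env.movej(angles): joint-space move.
- env.set_gripper(opening, force=None): opening from 0.0 (shut) to 1.0 (fully open); force is the grip in N (None keeps the last); returns when the fingers have stopped.
- env.pause(seconds).
- env.inverse_kinematics(position, orientation): joint angles nearest the present ones, or None.
- env.sense(): the state.
- env.grab_frame(name): name is "scene" or "top"; returns the picture (480x640x3 uint8, blue, green, red); there is no depth.
- env.camera_params(name): a dict with "camera_matrix" (3x3 intrinsics, pixels), "k1" (the pictures are not rectified: a ray, as slopes to the right and down, at radius r is drawn at 1 + k1 r^2 times it, then the intrinsics apply), "T" (4x4, takes a point from camera to world coordinates). Camera axes: x right, y up, looking along -z (the intrinsics and any distortion apply to the point x, -y, -z); pixel columns grow to the right and rows downward; lengths in mm; the calibration is good to about 2 mm. A picture is of the moment at which its call begins. camera_params takes no time and is no camera call.
A pose or a line that the arm cannot do raises env.Unreachable and nothing moves.
- env.sign_off(): hands the job in, once; it reports no verdict.
The state is a dict: "t": time; "qpos": joint angles; "dq": joint speeds; "tau": joint torques, N m; "tcp_pos": TCP position; "ee_rot": TCP orientation; "contact_force": force on the tool from outside, world axes, zero at the start; "ft_torque": the same for the moment, N m; "width": opening from 0.0 (shut) to 1.0 (fully open).
Only numpy, scipy, OpenCV 4.12 (cv2) and the standard library are available. Lean on these libraries where they do the work, as an engineer would, in place of code of your own. Each camera call takes 0.05 s, during which the arm holds its last target.

## Working session

There is one attempt and no reset: what is moved stays moved. The work goes in short steps, each a Python script; the robot and the scene stay as the last script left them, time stands still between calls to the robot, and variables do not carry over. Pictures are saved under pics/ and viewed, and the job is handed in when it is done.

```bash
ls; mkdir -p pics; python3 - <<'E'
from station import env
import cv2
for n in("scene","top"):
    cv2.imwrite(f"pics/{n}0.png",env.grab_frame(n)); p=env.camera_params(n); print(n,p)
s=env.sense(); print(s)
E
```

```text
pics
scene {'camera_matrix': array([[476.36330749,   0.        , 325.30578957],
       [  0.        , 476.36330749, 241.05625734],
       [  0.        ,   0.        ,   1.        ]]), 'k1': 0.003667533152515239, 'T': array([[ 4.16724892e-01, -6.48412836e-01,  6.37103727e-01,
         1.19268595e+03],
       [ 9.08946566e-01,  3.06866935e-01, -2.82221234e-01,
        -2.28223891e+02],
       [-1.25101969e-02,  6.96701858e-01,  7.17251710e-01,
         8.74166542e+02],
       [ 0.00000000e+00,  0.00000000e+00,  0.00000000e+00,
         1.00000000e+00]])}
top {'camera_matrix': array([[456.72506221,   0.        , 326.74543081],
       [  0.        , 456.72506221, 246.54890208],
       [  0.        ,   0.        ,   1.        ]]), 'k1': -0.02321092236544369, 'T': array([[ 1.00592962e-02,  9.90982920e-01, -1.33610113e-01,
         4.03205634e+02],
       [-9.99338300e-01,  5.29234071e-03, -3.59854549e-02,
         4.98324927e+01],
       [-3.49538610e-02,  1.33883692e-01,  9.90380424e-01,
         1.08136971e+03],
       [ 0.00000000e+00,  0.00000000e+00,  0.00000000e+00,
         1.00000000e+00]])}
{'t': 0.1, 'qpos': array([-7.48852490e+01,  1.80013544e+01, -2.74958809e+00,  6.93407013e+01,
        1.97103947e-03,  9.00028763e+01]), 'dq': array([ 0.06073627, -0.0830703 ,  0.0552425 ,  0.03544383, -0.02817271,
       -0.07632415]), 'tau': array([-1.97699806e-04, -5.40767705e+01,  3.40540409e+01,  1.12409625e-02,
        1.06115880e-05, -9.42820520e-06]), 'tcp_pos': array([ 156.32767014, -578.74179036,  244.49973273]), 'ee_rot': array([-1.79908356e+02, -1.96643636e-03,  1.51118716e+01]), 'contact_force': array([-0.89859891,  0.46823064, -0.91294156]), 'ft_torque': array([-0.01209966, -0.02044947, -0.08611693]), 'width': 0.9979672571425577}
```

View pics/scene0.png

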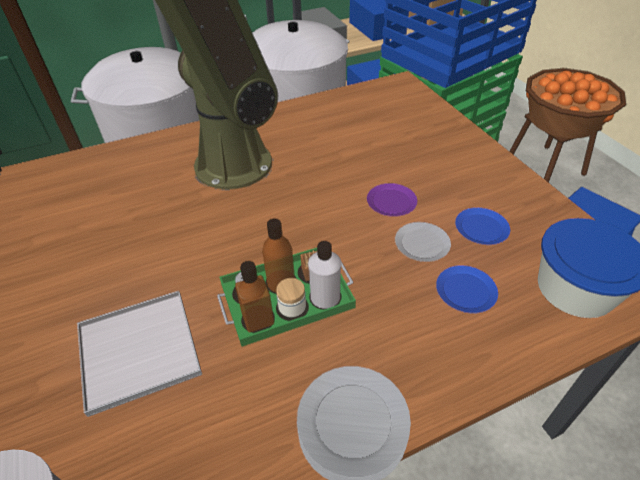

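View pics/top0.png

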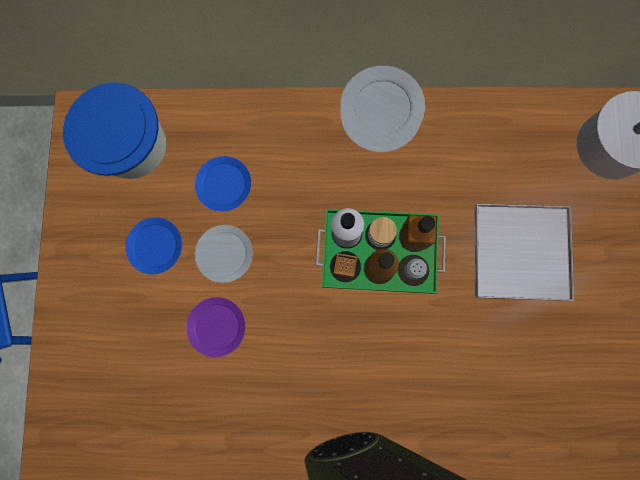

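The top view shows the tray at right (525,252), the grey saucer at (223,253) and the caddy at (380,250). In the caddy, the oil can is back-left (347,227), the crock back-middle (382,232), the square bottle back-right (421,232) and the round bottle front-middle (381,266). The two bystanders are at the front corners. In the scene view the caps are at (274,229), (249,269) and (324,249).

```bash
cat > h.py <<'E'
import numpy as np, cv2
from station import env
def ray(n,u,v):
    p=env.camera_params(n); K=p["camera_matrix"]
    a=cv2.undistortPoints(np.array([[[u,v]]],float),K,np.array([p["k1"],0,0,0.]),None,None) [0,0]
    # k1 model same as OpenCV
    T=p["T"]; return T[:3,3],T[:3,:3]@np.array([a[0],-a[1],-1.])
def onz(n,u,v,z):
    o,d=ray(n,u,v); return o+d*(z-o[2])/d[2]
def two(a,b):
    (o1,d1),(o2,d2)=ray("top",*a),ray("scene",*b)
    A=np.stack([d1,-d2],1); s=np.linalg.lstsq(A,o2-o1,rcond=None)[0]
    p,q=o1+s[0]*d1,o2+s[1]*d2
    return (p+q)/2,np.linalg.norm(p-q)
def proj(n,P):
    p=env.camera_params(n);T=p["T"];c=T[:3,:3].T@(np.array(P,float)-T[:3,3])
    x=np.array([c[0],-c[1]])/-c[2];x=x*(1+p["k1"]*(x@x));K=p["camera_matrix"]
    return K[:2,:2]@x+K[:2,2]
def big(m,roi):
    x0,y0,x1,y1=roi;k=np.zeros_like(m);k[y0:y1,x0:x1]=m[y0:y1,x0:x1]
    cs=cv2.findContours(k,cv2.RETR_EXTERNAL,cv2.CHAIN_APPROX_NONE)[0]
    return max(cs,key=cv2.contourArea)
def cen(c):
    m=cv2.moments(c);return np.array([m["m10"]/m["m00"],m["m01"]/m["m00"]])
E
python3 - <<'E'
from h import *
np.set_printoptions(precision=1,suppress=True)
I={n:cv2.imread(f"pics/{n}0.png") for n in("top","scene")}
H={n:cv2.cvtColor(I[n],cv2.COLOR_BGR2HSV) for n in I}
def m(n,lo,hi): return cv2.inRange(H[n],lo,hi)
# caddy
for n,roi in(("top",(310,200,455,305)),("scene",(205,240,370,350))):
    c=big(m(n,(45,100,40),(80,255,255)),roi)
    W=np.array([onz(n,*p[0],28)[:2] for p in c],np.float32)
    print(n,"caddy",cv2.minAreaRect(W))
# tray top: not brown
g=m("top",(0,0,60),(180,60,255))
c=big(g,(460,190,590,315));W=np.array([onz("top",*p[0],18)[:2] for p in c],np.float32);print("tray",cv2.minAreaRect(W))
g2=m("scene",(0,0,60),(180,60,255))
c=big(g2,(60,280,215,425));W=np.array([onz("scene",*p[0],18)[:2] for p in c],np.float32);print("tray s",cv2.minAreaRect(W))
c=big(g,(185,215,262,292));W=np.array([onz("top",*p[0],11)[:2] for p in c],np.float32);print("saucer",cv2.minEnclosingCircle(W),W.mean(0),cv2.fitEllipse(W))
c=big(g2,(385,215,460,268));W=np.array([onz("scene",*p[0],11)[:2] for p in c],np.float32);print("saucer s",cv2.minEnclosingCircle(W),cv2.fitEllipse(W))
for n,f in(("top",5),("scene",4)):
    r=(330,200,445,285) if n=="top" else (230,210,345,300)
    k=m(n,(0,0,0),(180,255,48));x0,y0,x1,y1=r
    cs=cv2.findContours(k[y0:y1,x0:x1],cv2.RETR_EXTERNAL,cv2.CHAIN_APPROX_SIMPLE)[0]
    for c in cs:
        if cv2.contourArea(c)>40: print(n,cv2.contourArea(c),np.array(cv2.boundingRect(c))+[x0,y0,0,0],cen(c)+[x0,y0])
    cv2.imwrite(f"pics/z{n}.png",cv2.resize(I[n][y0-5:y1+40,x0-20:x1+20],None,fx=5 if n=="top" else 4.2,fy=5 if n=="top" else 4.2)[:600,:800])
E
```

```text
top caddy ((537.5060424804688, -36.144195556640625), (264.2508544921875, 184.66751098632812), 87.33988952636719)
scene caddy ((545.1715698242188, -39.33689880371094), (263.49310302734375, 199.48367309570312), 87.34903717041016)
tray ((538.7802734375, -368.5899658203125), (224.14120483398438, 220.5747528076172), 88.35579681396484)
tray s ((543.0580444335938, -372.7368469238281), (220.6046142578125, 231.42984008789062), 88.64018249511719)
saucer ((530.6426391601562, 335.4075927734375), 69.89892578125) [530.4 335.6] ((530.5626831054688, 335.8082580566406), (136.44384765625, 137.05282592773438), 57.495079040527344)
saucer s ((529.3949584960938, 332.9295959472656), 70.05814361572266) ((528.9258422851562, 333.2932434082031), (136.2069549560547, 136.77444458007812), 131.84408569335938)
top 76.0 [364 257  27  27] [369.  272.5]
top 222.0 [398 255  30  30] [409.5 272.3]
top 164.0 [330 255  31  27] [344.4 271.9]
top 181.5 [378 253  16  16] [385.6 260.3]
top 63.5 [366 224  30  26] [376.3 242.4]
top 135.0 [399 222  15  25] [404.1 235.1]
top 193.5 [418 216  17  17] [426. 224.]
top 152.5 [341 213  14  16] [347.4 220.6]
scene 115.0 [241 266  16  17] [249.9 275.7]
```

```bash
python3 - <<'E'
from h import *
np.set_printoptions(precision=1,suppress=True)
I={n:cv2.imread(f"pics/{n}0.png") for n in("top","scene")}
y=np.radians(-2.66);R=np.array([[np.cos(y),-np.sin(y)],[np.sin(y),np.cos(y)]]);c0=np.array([537.5,-36.1])
for nm,pad,u,zt in(("round",(-40,0),(385.6,260.5),197),("square",(40,-80),(426,224),181),("oil",(40,80),(347.6,220.6),175)):
    print(nm,"pad",c0+R@pad,"cap top",onz("top",*u,zt),"mid",onz("top",*u,zt-8))
print("crock pad",c0+R@(40,0))
# scene closeup masks of caps
h=cv2.cvtColor(I["scene"],cv2.COLOR_BGR2HSV);k=cv2.inRange(h,(0,0,0),(180,255,60))
for nm,roi,z,u in(("round",(264,214,286,243),158+19,(385.6,260.5)),("square",(238,258,262,290),145+18,(426,224)),("oil",(313,238,336,262),143+16,(347.6,220.6))):
    c=big(k,roi);b=cv2.boundingRect(c);cc=cen(c);print(nm,b,cc,"scene axis",onz("scene",*cc,z),"two",two(u,cc))
for n,r in(("top",(310,195,455,305)),("scene",(205,210,370,350))):
    x0,y0,x1,y1=r;f=4.2; im=cv2.resize(I[n][y0:y1,x0:x1],None,fx=f,fy=f)
    for i in(-40,40):
        for j in(-80,0,80):
            q=(proj(n,[*(c0+R@(i,j)),5])-[x0,y0])*f;cv2.circle(im,tuple(int(v) for v in q),3,(255,0,255),-1)
    for i,j in((-92,-132),(92,-132),(92,132),(-92,132)):
            q=(proj(n,[*(c0+R@(i,j)),28])-[x0,y0])*f;cv2.circle(im,tuple(int(v) for v in q),4,(0,0,255),-1)
    cv2.imwrite(f"pics/z{n}.png",im[:600,:800])
E
```

```text
round pad [497.5 -34.2] cap top [495.8 -32.5 197. ] mid [496.7 -33.2 189. ]
square pad [ 573.7 -117.9] cap top [ 571.  -114.7  181. ] mid [ 572.5 -116.2  173. ]
oil pad [581.2  42. ] cap top [578.5  41.2 175. ] mid [580.   41.1 167. ]
crock pad [577.5 -38. ]
round (267, 219, 15, 20) [274.1 228.7] scene axis [494.5 -35.9 177. ] two (array([497.3, -35.3, 179.3]), np.float64(2.5126258683244926))
square (241, 262, 16, 21) [248.6 271.8] scene axis [ 573.  -119.7  163. ] two (array([ 574. , -118.8,  163.7]), np.float64(1.9914412282552822))
oil (317, 241, 14, 19) [323.9 250.2] scene axis [580.1  39.7 159. ] two (array([581.1,  40.2, 159.9]), np.float64(1.7999996401652005))
```

View pics/ztop.png

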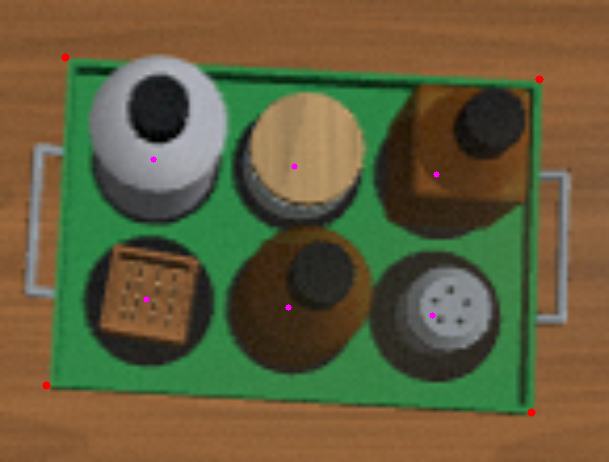

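View pics/zscene.png

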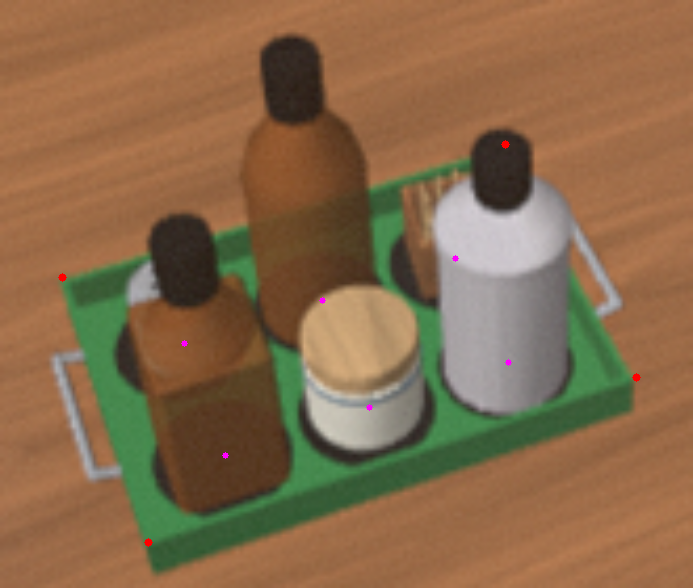

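The caddy (yaw −2.66°) and the cap positions agree within 2–3 mm across both views, and the heights match too. I'll start with the square bottle.

```bash
cat > act.py <<'E'
from h import *
np.set_printoptions(precision=1,suppress=True)
YAW=-2.66
O=[180,0,YAW]
y=np.radians(YAW);R=np.array([[np.cos(y),-np.sin(y)],[np.sin(y),np.cos(y)]])
C0=np.array([537.2,-36.4]);T0=np.array([539.3,-369.5])
ty=np.radians(-1.6);RT=np.array([[np.cos(ty),-np.sin(ty)],[np.sin(ty),np.cos(ty)]])
SAU=np.array([530.0,334.8])
pad=lambda i,j:C0+R@(i,j)
tr=lambda i,j:T0+RT@(i,j)
PAD={"square":pad(40,-80),"oil":pad(40,80),"round":pad(-40,0),"crock":pad(40,0)}
SPOT={"square":tr(52,-52),"round":tr(-52,-52),"oil":tr(45,52)}
G={"square":159,"oil":155,"round":175,"crock":36}  # grasp height above foot
def fz(n=4):
    a=[]
    for _ in range(n):
        a.append(env.sense()["contact_force"][2]);env.pause(.02)
    return np.mean(a)
def st(m):
    s=env.sense();print(m,"t%.1f"%s["t"],s["tcp_pos"],"F",s["contact_force"],"w%.3f"%s["width"],"yaw%.1f"%s["ee_rot"][2])
    return s
def above(xy,z):
    env.goto([*xy,z],O)
def grip(nm,xy,floor,force=60,v=100):
    z=floor+G[nm]-5
    env.move_l([*xy,z],v=v); st("at");
    env.set_gripper(0.0,force); s=st("gripped %.0fmm"%(85*env.sense()["width"]))
    return z
def lift(xy,z,v=120):
    env.move_l([*xy,z],v=v); st("lifted")
def place(nm,xy,floor,zc):
    z=floor+G[nm]-5
    env.move_l([*xy,z+6],v=90); env.pause(.2); f0=fz()
    for d in np.arange(4,-5,-1.):
        env.move_l([*xy,z+d],v=12); f=fz(2)
        if f-f0>2.5: break
    print("touch d",d,"f0 %.1f f %.1f"%(f0,f)); st("down")
    env.set_gripper(1.0); env.pause(.2); st("open")
    env.move_l([*xy,zc],v=120)
E
python3 - <<'E'
from act import *
n="square";xy=PAD[n];print(PAD,SPOT)
above(xy,260);st("above")
grip(n,xy,5);lift(xy,275)
im=env.grab_frame("scene");cv2.imwrite("pics/s1.png",im)
E
```

```text
{'square': array([ 573.4, -118.2]), 'oil': array([580.9,  41.7]), 'round': array([497.2, -34.5]), 'crock': array([577.2, -38.3])} {'square': array([ 589.8, -422.9]), 'round': array([ 485.9, -420. ]), 'oil': array([ 585.7, -318.8])}
above t2.3 [ 573.3 -119.   260. ] F [ 0.3 -0.5 -0.4] w0.996 yaw-2.7
at t3.5 [ 574.  -118.3  159.7] F [-0.3 -0.2  0.5] w1.003 yaw-2.7
gripped 28mm t4.0 [ 573.7 -118.4  159.4] F [ 0.4 -1.2  2.3] w0.333 yaw-2.7
lifted t5.2 [ 572.9 -118.1  273.9] F [ 0.1 -0.3 -2.9] w0.336 yaw-2.7
```

View pics/s1.png

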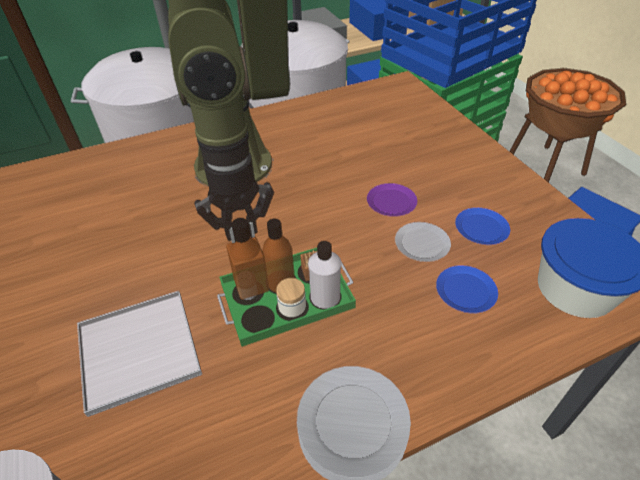

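The square bottle is held upright at about (245,262), and its pad at (258,319) is bare. Next I'll carry it to the tray.

```bash
python3 - <<'E'
from act import *
n="square";xy=SPOT[n]
env.move_l([*xy,270],v=220);st("over")
place(n,xy,4,260);st("up")
im=env.grab_frame("scene");cv2.imwrite("pics/s2.png",im)
E
```

```text
over t6.7 [ 589.9 -422.1  270.2] F [-0.3  0.1 -3.8] w0.334 yaw-2.6
touch d 0.0 f0 -3.9 f -1.0
down t9.8 [ 590.  -423.1  158.5] F [-0.5 -0.6 -1.4] w0.335 yaw-2.7
open t10.6 [ 589.8 -422.9  158. ] F [0.4 0.  0.2] w1.003 yaw-2.7
up t11.6 [ 589.5 -422.7  259. ] F [-0.2 -0.5  0.5] w1.000 yaw-2.7
```

View pics/s2.png

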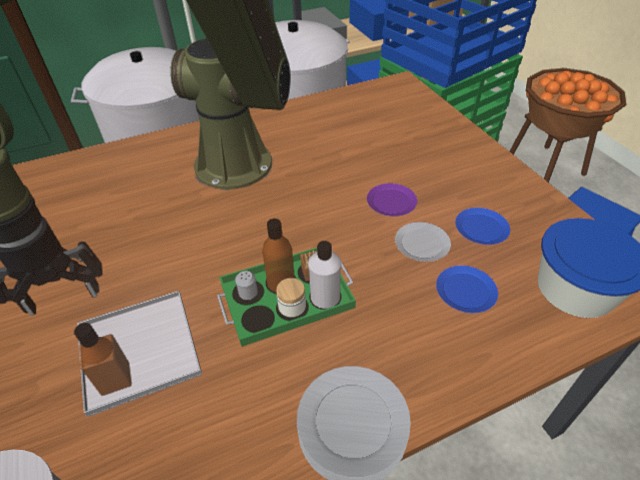

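The square bottle stands upright inside the tray at about (108,365). The round bottle is next.

```bash
python3 - <<'E'
from act import *
n="round";xy=PAD[n]
above(xy,262);st("above")
grip(n,xy,5);lift(xy,290)
xy=SPOT[n];env.move_l([*xy,290],v=220)
place(n,xy,4,275);st("up")
n="oil";xy=PAD[n]
# go back away from the standing things, then to the oil can
above(xy,262)
im=env.grab_frame("scene");cv2.imwrite("pics/s3.png",im);st("oil above")
E
```

```text
above t13.1 [498.  -35.2 262.1] F [-0.2 -0.1 -0.4] w0.997 yaw-2.7
at t14.2 [497.7 -34.6 175.6] F [ 0.6  1.  -0.7] w1.002 yaw-2.7
gripped 29mm t14.7 [497.5 -34.7 175.5] F [-0.8 -0.6  3.8] w0.336 yaw-2.7
lifted t15.8 [496.6 -34.5 289. ] F [ 0.  -0.7 -6.9] w0.333 yaw-2.7
touch d 0.0 f0 -6.3 f -2.0
down t20.9 [ 486.  -420.3  174.5] F [-0.3  0.6 -2.3] w0.333 yaw-2.7
open t21.6 [ 485.8 -420.   173.9] F [ 0.3 -0.2  0. ] w1.000 yaw-2.7
up t22.6 [ 485.5 -419.7  274.1] F [ 0.  -0.2 -0.3] w1.001 yaw-2.7
oil above t27.2 [580.9  41.5 262. ] F [-0.2  0.7 -0.2] w1.001 yaw-2.7
```

View pics/s3.png

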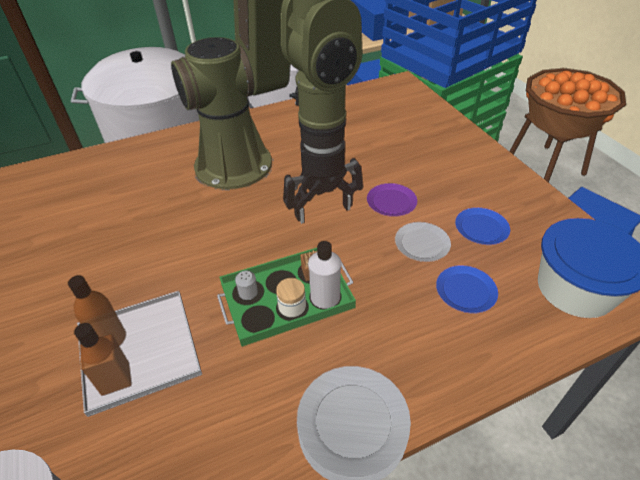

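Both bottles stand upright in the tray. I'll move the oil can, then go to the crock.

```bash
python3 - <<'E'
from act import *
n="oil";xy=PAD[n]
grip(n,xy,5);lift(xy,275)
xy=SPOT[n];env.move_l([*xy,275],v=220)
place(n,xy,4,260);st("up")
above(pad(40,0),262)
for c in("scene","top"): cv2.imwrite(f"pics/{c}4.png",env.grab_frame(c))
st("crock above")
E
```

```text
at t28.4 [581.4  41.7 155.7] F [0.5 0.2 0.7] w1.000 yaw-2.7
gripped 29mm t29.0 [581.1  41.5 155.4] F [-0.3 -1.9  4.1] w0.339 yaw-2.7
lifted t30.1 [580.3  41.6 273.9] F [ 0.1  0.6 -4.3] w0.333 yaw-2.7Traceback (most recent call last):
  File "<stdin>", line 4, in <module>
station.Unreachable: the arm cannot follow that straight line within its joint ranges
```

```bash
python3 - <<'E'
from act import *
print(env.sense()["qpos"])
for f in(0,.25,.5,.75,1):
    p=PAD["oil"]*(1-f)+SPOT["oil"]*f
    print(p,env.inverse_kinematics([*p,275],O),env.inverse_kinematics([*p,275],[180,0,YAW+180]))
E
```

```text
[   4.1   15.5   -2.2   72.3    0.  -173.2]
[580.9  41.7] [   4.1   15.5   -2.1   72.4    0.  -173.2] [ 4.1 15.5 -2.1 72.4  0.   6.8]
[582.1 -48.5] [ -4.8  15.7  -1.9  72.4   0.  177.9] [-4.8 15.7 -1.9 72.4  0.  -2.1]
[ 583.3 -138.6] [-13.4  17.4   0.4  73.    0.  169.3] [-13.4  17.4   0.4  73.    0.  -10.7]
[ 584.5 -228.7] [-21.4  20.5   4.7  74.2   0.  161.3] [-21.4  20.5   4.7  74.2   0.  -18.7]
[ 585.7 -318.8] [-28.6  25.   11.3  76.2   0.  154.1] [-28.6  25.   11.3  76.2   0.  -25.9]
```

```bash
sed -i 's/^O=.*/O=[180,0,YAW+180]/' act.py; python3 - <<'E'
from act import *
q=env.inverse_kinematics([*PAD["oil"],275],O); env.movej(q); st("turned")
n="oil"
xy=SPOT[n];env.move_l([*xy,275],v=220)
place(n,xy,4,260);st("up")
above(pad(40,0),262)
for c in("scene","top"): cv2.imwrite(f"pics/{c}4.png",env.grab_frame(c))
st("crock above")
E
```

```text
turned t32.8 [580.8  41.6 275. ] F [-1.3  0.4 -4. ] w0.333 yaw177.4
touch d 0.0 f0 -4.3 f -0.8
down t37.8 [ 586.  -318.9  154.5] F [ 0.4 -0.5 -1.1] w0.336 yaw177.3
open t38.5 [ 585.7 -318.8  154. ] F [0.6 0.3 0.2] w0.997 yaw177.3
up t39.6 [ 585.3 -318.6  259. ] F [ 1.  -0.1 -0.1] w1.001 yaw177.3
crock above t40.8 [577.4 -39.6 261.8] F [ 0.2  0.6 -0.8] w1.002 yaw177.2
```

View pics/scene4.png

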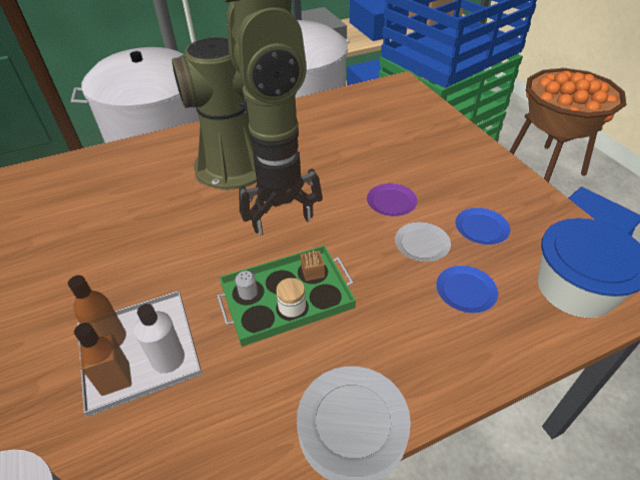

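View pics/top4.png

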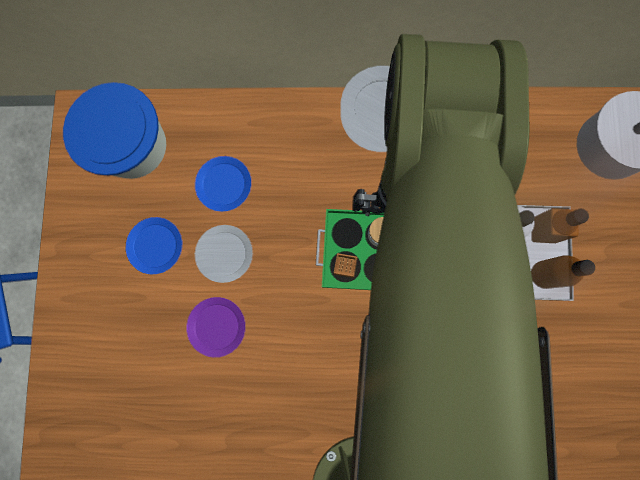

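All three stand in the tray with the can at (160,340), and the crock at (291,297) is free. The bare pads now let me check the pad positions, and I can also check the crock lid.

```bash
python3 - <<'E'
from act import *
h=cv2.cvtColor(cv2.imread("pics/scene4.png"),cv2.COLOR_BGR2HSV);k=cv2.inRange(h,(0,0,0),(180,255,60))
for nm,roi in(("square",(238,303,278,335)),("oil",(307,280,345,312)),("round",(264,266,300,294))):
    c=big(k,roi);W=np.array([onz("scene",*p[0],5)[:2] for p in c],np.float32)
    print(nm,cv2.minEnclosingCircle(W),"model",PAD[nm])
h=cv2.cvtColor(cv2.imread("pics/scene4.png"),cv2.COLOR_BGR2HSV)
# lid: wood hue, crop
k=cv2.inRange(h,(10,60,120),(25,255,255));c=big(k,(274,275,308,305));W=np.array([onz("scene",*p[0],73)[:2] for p in c],np.float32);print("lid s",cv2.minEnclosingCircle(W),cv2.boundingRect(c))
ht=cv2.cvtColor(cv2.imread("pics/top0.png"),cv2.COLOR_BGR2HSV);c=big(cv2.inRange(ht,(10,60,120),(25,255,255)),(362,212,402,252));W=np.array([onz("top",*p[0],73)[:2] for p in c],np.float32);print("lid t",cv2.minEnclosingCircle(W),cv2.boundingRect(c),PAD["crock"])
ht=cv2.cvtColor(cv2.imread("pics/top4.png"),cv2.COLOR_BGR2HSV);c=big(cv2.inRange(ht,(0,0,0),(180,255,60)),(330,215,364,252));W=np.array([onz("top",*p[0],5)[:2] for p in c],np.float32);print("oil pad top",cv2.minEnclosingCircle(W))
E
```

```text
square ((573.1032104492188, -120.15789794921875), 35.15482711791992) model [ 573.4 -118.2]
oil ((579.897216796875, 39.39607238769531), 35.14543533325195) model [580.9  41.7]
round ((495.72760009765625, -36.667259216308594), 34.94224548339844) model [497.2 -34.5]
lid s ((580.9953002929688, -42.790252685546875), 34.86116409301758) (276, 278, 29, 26)
lid t ((576.9788208007812, -37.88503646850586), 30.226593017578125) (370, 217, 27, 26) [577.2 -38.3]
oil pad top ((581.8643188476562, 41.605838775634766), 36.07041931152344)
```

```bash
sed -i 's/C0=np.array(.*);T0/C0=np.array([536.9,-37.0]);T0/; s/^SAU=.*/SAU=np.array([529.7,334.4])/' act.py; python3 - <<'E'
from act import *
n="crock";xy=PAD[n]
env.move_l([*xy,110],v=150)
grip(n,xy,5,v=60);lift(xy,130)
xy=SAU;env.move_l([*xy,130],v=200);st("over")
place(n,xy,4,150);st("up")
above(SPOT["oil"],260)
for c in("scene","top"): cv2.imwrite(f"pics/{c}5.png",env.grab_frame(c))
st("oil above")
E
```

```text
at t43.3 [577.3 -38.9  36.4] F [0.4 0.4 0.7] w0.998 yaw177.3
gripped 60mm t43.7 [577.4 -38.8  36.8] F [-0.6  0.5  4.3] w0.711 yaw177.3
lifted t44.6 [576.1 -38.8 129.1] F [ 0.2 -0.1 -3.1] w0.705 yaw177.3
over t46.6 [529.9 333.5 130. ] F [ 0.2  0.1 -1.5] w0.706 yaw177.3
touch d 0.0 f0 -2.3 f 6.2
down t49.5 [529.7 334.4  35.9] F [-2.5 -2.5  5. ] w0.709 yaw177.3
open t50.1 [529.7 334.4  34.9] F [ 0.2  0.5 -0. ] w0.996 yaw177.3
up t51.2 [529.2 334.1 149.1] F [0.8 0.4 0.6] w1.004 yaw177.3
oil above t53.7 [ 586.1 -317.8  259.8] F [-0.8  0.4  0.4] w1.003 yaw177.4
```

View pics/scene5.png

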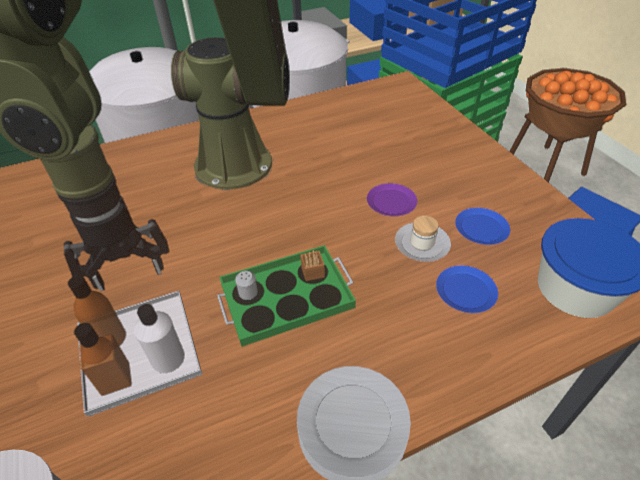

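View pics/top5.png

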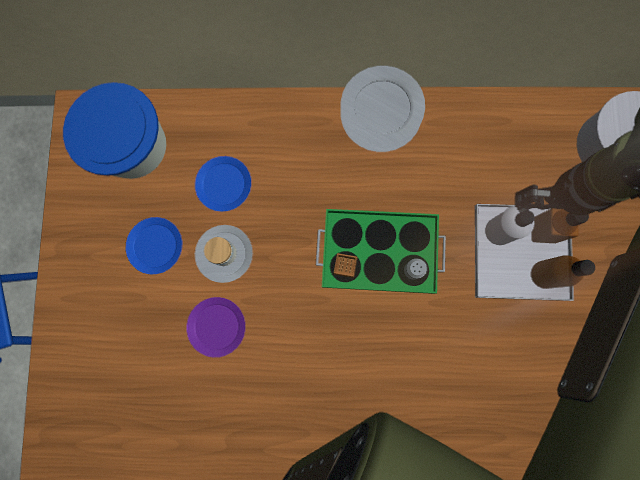

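The crock is in the saucer, at (219,250) in the top view and (425,233) in the scene view. I'll check how well it is centred and remeasure the bare pads.

```bash
python3 - <<'E'
from act import *
for n,lr,pr in(("top",(200,228,240,272),{"square":(398,217,434,255),"oil":(330,215,364,252),"round":(362,250,397,288)}),("scene",(408,210,442,242),{"square":(238,303,278,335),"oil":(307,280,345,312),"round":(264,266,300,294)})):
    h=cv2.cvtColor(cv2.imread(f"pics/{n}5.png"),cv2.COLOR_BGR2HSV)
    c=big(cv2.inRange(h,(10,60,100),(25,255,255)),lr);W=np.array([onz(n,*p[0],72)[:2] for p in c],np.float32);print(n,"lid",cv2.minEnclosingCircle(W),cv2.boundingRect(c))
    for k,r in pr.items():
        c=big(cv2.inRange(h,(0,0,0),(180,255,60)),r);W=np.array([onz(n,*p[0],5)[:2] for p in c],np.float32);print(k,cv2.minEnclosingCircle(W),PAD[k])
E
```

```text
top lid ((530.0905151367188, 332.7113952636719), 31.13667106628418) (204, 237, 28, 27)
square ((574.361572265625, -118.3616943359375), 36.178749084472656) [ 573.1 -118.8]
oil ((581.9688110351562, 41.647491455078125), 36.15721893310547) [580.6  41.1]
round ((498.307861328125, -34.5185432434082), 36.247459411621094) [496.9 -35.1]
scene lid ((527.0308837890625, 343.3335876464844), 54.4544792175293) (408, 210, 34, 26)
square ((572.6809692382812, -120.08546447753906), 35.069644927978516) [ 573.1 -118.8]
oil ((580.0480346679688, 39.77115249633789), 35.067386627197266) [580.6  41.1]
round ((496.5378112792969, -36.69379425048828), 35.02199935913086) [496.9 -35.1]
```

The crock is within about 3 mm of the saucer centre, and the pads match the model within 2 mm. Next I'll return the oil can.

```bash
sed -i 's/C0=np.array(.*);T0/C0=np.array([537.3,-37.3]);T0/' act.py; python3 - <<'E'
from act import *
def back(n,zc,zn):
    xy=SPOT[n]; above(xy,zn)
    grip(n,xy,4);lift(xy,zc)
    xy=PAD[n];env.move_l([*xy,zc],v=220)
    place(n,xy,5,zn);st("up")
back("oil",275,260)
above(SPOT["round"],275)
for c in("scene","top"): cv2.imwrite(f"pics/{c}6.png",env.grab_frame(c))
E
```

```text
at t55.1 [ 586.2 -319.   154.8] F [ 0.3 -1.  -0.4] w1.000 yaw177.3
gripped 28mm t55.7 [ 586.  -318.8  154.4] F [0.6 1.  3.2] w0.329 yaw177.3
lifted t56.9 [ 585.2 -318.5  273.8] F [ 0.3  0.5 -4.5] w0.332 yaw177.3
touch d 0.0 f0 -4.3 f -1.2
down t61.8 [581.3  40.8 155.4] F [-0.6  0.5 -0.7] w0.340 yaw177.3
open t62.6 [581.   40.8 155. ] F [-0.7  0.8  0.4] w0.999 yaw177.3
up t63.6 [580.5  40.7 259.2] F [-0.6 -0.1 -0.4] w1.003 yaw177.3
```

View pics/scene6.png

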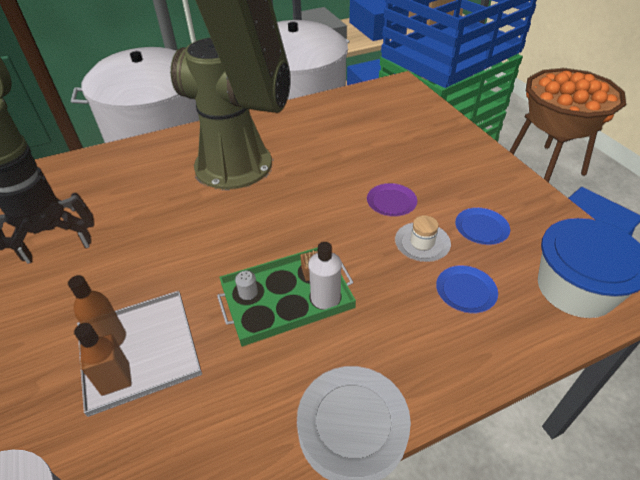

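The oil can is back on its pad at (325,280), upright. The round bottle goes next, then the square one.

```bash
python3 - <<'E'
from act import *
def back(n,zc,zn):
    xy=SPOT[n]; above(xy,zn)
    grip(n,xy,4);lift(xy,zc)
    xy=PAD[n];env.move_l([*xy,zc],v=220)
    place(n,xy,5,zn);st("up")
back("round",290,275)
back("square",275,260)
env.movej([-74.886, 17.962, -2.699, 69.339, 0, -60]);st("home")
for c in("scene","top"): cv2.imwrite(f"pics/{c}7.png",env.grab_frame(c))
E
```

```text
at t66.8 [ 486.3 -420.4  174.8] F [0.8 0.2 0. ] w1.003 yaw177.3
gripped 29mm t67.4 [ 486.  -420.4  174.4] F [ 0.1 -1.   3.2] w0.337 yaw177.3
lifted t68.5 [ 485.4 -419.6  288.8] F [-0.3  0.7 -6.4] w0.336 yaw177.3
touch d 0.0 f0 -6.8 f -1.8
down t73.5 [497.6 -35.5 175.4] F [-1.5 -0.8 -1.7] w0.337 yaw177.3
open t74.3 [497.3 -35.4 175. ] F [0.2 0.6 0.5] w0.999 yaw177.3
up t75.3 [496.9 -35.4 274.3] F [ 0.   0.3 -0.2] w0.997 yaw177.3
at t77.9 [ 590.3 -423.3  159. ] F [0.5 0.2 0.4] w1.002 yaw177.3
gripped 28mm t78.5 [ 590.1 -423.3  158.4] F [-0.4  0.1  2.1] w0.335 yaw177.3
lifted t79.6 [ 589.4 -422.6  273.7] F [ 0.8  0.7 -4.3] w0.330 yaw177.3
touch d 0.0 f0 -4.5 f -0.8
down t84.3 [ 573.8 -119.2  159.4] F [ 0.2  0.4 -1.5] w0.338 yaw177.3
open t85.1 [ 573.5 -119.1  159. ] F [0.1 0.1 0.8] w1.001 yaw177.3
up t86.1 [ 573.1 -119.   259.2] F [ 0.5 -0.2 -0.2] w0.998 yaw177.3
home t88.3 [ 157.4 -579.   245.3] F [ 0.3  0.1 -1. ] w1.004 yaw165.2
```

View pics/scene7.png

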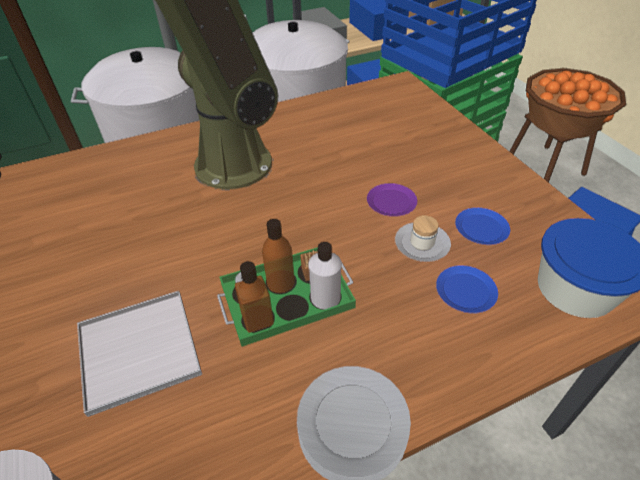

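View pics/top7.png

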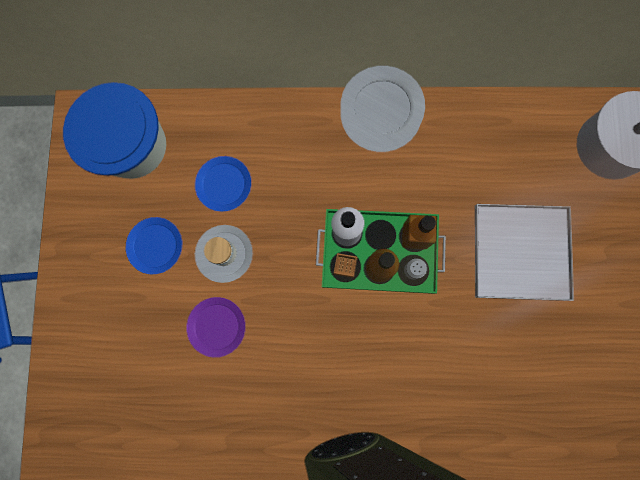

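Both views match the starting layout, with caps at (347,220), (426,224) and (386,260) in the top view. The bystanders haven't moved, the tray is empty and the crock is in the saucer. I'll hand it in.

```bash
python3 - <<'E'
from station import env
print(env.sign_off())
E
```

```text
the job is handed in; nothing more can be done
None
```

The job is done and handed in. I moved the square bottle, round bottle and oil can to the tray and set the crock in the saucer. Then I put all three back on their own pads and moved the arm clear, at about 88 s of the 141 s allowed.

**Final checks:**
- **Tall things:** both cameras show all three standing upright on their original pads, with the caps at the same pixels as at the start.
- **Bystanders and tray:** the shaker and toothpick holder look unmoved, and the tray is empty.
- **Crock:** the top camera puts it about 3 mm from the saucer's centre.
- **Set-downs:** the wrist force changed by at most about 8 N at any set-down, as the crock touched the saucer.

**Failed or disagreeing checks:**
- **Camera offset:** the two cameras disagreed by about 2 mm, so I used positions in between.
- **Crock in the scene view:** its outline could not be measured there, so the 3 mm figure comes from the top camera alone.
- **Refused move:** one straight-line carry of the oil can was refused because the last joint was near its limit. I turned the gripper half a turn in the air with the can held, then carried on.

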